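# Find the rocking pocket cover and press it home

## Task

One of the four square steel covers in the welding fixture bed is not clipped home: press with the fingertips near the edge of one cover after another until you find the one that rocks, then press that one down firmly on its middle until it lies flush in its pocket like the rest. Do not pick up or lift any cover, and leave the things standing around the bed and bench where they are.

Things in the scene. Friction and masses are not known exactly. Their poses are not given: they have to be found in the camera images.
- bed: dark steel fixture bed fixed on the bench, 340 x 340 x 30 mm, origin at the centre of its underside, x and y along its sides. It has four square pockets, 103 mm wide, centred 70 mm either way from its centre in x and y, with 37 mm wide ribs between them; rim and ribs are 30 mm above the bench
- cover_a: one of four identical square steel covers, 100 x 100 x 8 mm, 200 to 300 g, loose in a 103 mm pocket of the bed. Origin at the centre of its underside; z up, x and y along its sides. A seated cover rests on four corner ledges 22 mm above the bench, its top flush with the rim at 30 mm; pressed anywhere it does not move
- cover_b: second cover, same as cover_a. Any one of the four may be the loose one: it starts level, about 3 mm proud, on a hidden stiff stud 20 mm wide under its middle
- cover_c: third cover, same as cover_a. If loose: pressed with 3 to 8 N some 38 mm from its centre, at the middle of a side, that side tips down about 3 mm (0.06 rad); it rights itself when let go
- cover_d: fourth cover, same as cover_a. If loose: a push of about 15 to 20 N on its middle (within 8 mm of its centre) drives the stud down about 3 mm until the cover is flush, and it stays down
- bolt: steel hex bolt standing on its head on the crossing of the bed's ribs, 24 mm across, 44 mm tall; loose, to be left alone; origin at its underside
- nut: brass hex nut, 24 mm across, 13 mm high, on the bed's rim; loose, to be left alone; origin at its underside
- magnet: grey bar magnet block 26 x 62 x 16 mm on the bed's rim; loose, to be left alone; origin at its underside
- grinder: yellow and black angle grinder lying on the bench, about 300 x 110 x 65 mm; loose, to be left alone; origin at its underside
- tin: tin can, 66 mm diameter, 110 mm tall; loose, to be left alone; origin at its underside
- tape: black tape measure, 65 x 36 x 62 mm; loose, to be left alone; origin at its underside
There are look-alikes about, which are no part of the job. What is shaped like the cover_a but yellow is not meant. What is shaped like the cover_d but blue is not meant.

How it is judged:
By the outcome, as a careful person would: the job done as asked, in the order asked, and still so for the second after the job is handed in, with the robot touching nothing.
It also fails if it takes over 58 s, if anything falls off the work surface, if the arm or the gripper's body presses on something with over 40 N, if the wrist force passes 120 N, or if a joint passes its speed limit or range.

## Robot

A 6-joint arm with a two-finger parallel gripper is mounted at the origin on the work surface. World frame = base frame: x ahead of the robot, y to its left, z up, the work surface at z = 0. Lengths are in m, angles in rad, forces in N, time in s.
With the tool pointing down it reaches from about 0.275 to 0.825 m from the base axis. Payload 5.2 kg.
Tool frame: the origin (TCP) lies midway between the tips of the shut fingers; the grasp point (between the pads) lies 19 mm behind it (r.tcp_to_grasp is the distance from the TCP to the grasp point, in m); z points along the fingers, x is the direction in which the jaws open and shut, and the axes are right-handed (so a half turn about z gives the same grasp; the last joint's range is limited). The gripper opens to 93 mm and grips with 3 to 60 N. Pads are 15 mm wide; open, the fingers measure 128 mm over their backs; the gripper's body (75 mm by 188 mm) begins 65 mm behind the grasp point.
Start: joints at [-1.495, 0.259, 1.535, -0, 1.348, -0.203], TCP at [0.151, -0.529, 0.181] pointing down, gripper open.
Joint ranges: [-3.14, 3.14], [-0.91, 2.08], [0.19, 2.58], [-1.22, 4.36], [0.22, 2.71], [-3.12, 3.12]. Speed limits (rad/s): [2.57, 2.57, 3.14, 3.14, 3.14, 3.14].

## Interface

Orientations are given as [roll, pitch, yaw] about the fixed x, y, z axes, in that order (R = Rz(yaw) Ry(pitch) Rx(roll)).
In Python, from rig import r gives the robot as it stands.
- The arm moves only by the tool servo_tool, never from a script. Its argument "increments" is a list of rows, each an object of numbers: "wx", "wy", "wz": the turn, a rotation vector about the tool's x, y, z normalised to -1 to 1, where 1 is pi/4 rad; "tx", "ty", "tz": the shift along the tool's x, y, z normalised to -1 to 1, where 1 is 120 mm; "jaw": the closure, from 0 (fully open) to 1 (shut). A call has 1 to 8 rows; each row is the pose to reach, as a shift and turn from the pose commanded when the call began, along the tool's axes at that moment; what a row does not reach only later rows make up. A row lasts 1/10 s, in which the tool goes at most 50 mm and 8.59 degrees, less where a joint would pass 70% of its speed; a pose out of reach is approached as far as the arm can. A call with a number of a shift or a turn outside -1 to 1 is refused whole. A call with a gripper value outside its range is refused whole. The fingers move at their own pace and stop on an object; "grip_force" is the grip in N (left out, the last holds). Time passes only in rows, so rows that repeat a pose let the fingers close. It gives the time, the measured TCP pose, the force and the opening at its end, in the units of the state.
- r.get_obs(): the state, without advancing time (a new reading comes with each control period).
- r.camera(name): name is "side" or "top"; returns a dict with "frame" (400x640x3 uint8, red, green, blue), "depth" (400x640 float32, m along the optical axis (not along the pixel's ray), 0 where there is no reading), "camera_matrix" (3x3 intrinsics, pixels), "rvec" (rotation vector, rad) and "tvec" (3), from world to camera coordinates, as OpenCV has them. Camera axes: x right, y down, z forward; pixel columns grow to the right and rows downward; lengths in m; the calibration is good to about 2 mm. A picture is of the moment at which its call begins.
- r.sign_off(): hands the job in, once; it reports no verdict.
The state is a dict: "time_s": time; "q": joint angles; "qvel": joint speeds; "tau": joint torques, N m; "position": TCP position; "tool_rot": TCP orientation; "contact_force": force on the tool from outside, world axes, zero at the start; "ft_torque": the same for the moment, N m; "width": finger opening in m.
Only numpy, scipy, OpenCV 4.12 (cv2) and the standard library are available. Lean on these libraries where they do the work, as an engineer would, in place of code of your own. Each camera call takes 0.05 s, during which the arm holds its last target. There are 200 camera calls.

## Working session

There is one attempt and no reset: what is moved stays moved. The work goes in short steps, Python scripts to look and compute and a tool call to move; the robot and the scene stay as the last step left them, time stands still between calls to the robot, and variables do not carry over. Pictures are saved under pics/ and viewed, about 8 in all and at most 12, crops included, and the job is handed in when it is done.

Besides the shell and the picture viewer there is one more tool, called after "Request:" as name([rows], argument=value, ...), one row to a line, values as JSON. servo_tool: Moves the arm, as the interface text tells. Scaled input: -1 to 1 covers 120 mm each way for a shift and pi/4 rad each way for a turn. Its arguments: {"type":"object","properties":{"increments":{"type":"array"},"grip_force":{"type":"number"}},"required":["increments"]}

```bash
mkdir -p pics; ls
python3 - <<'E'
from rig import r
import cv2,numpy as np
for n in("top","side"):
    c=r.camera(n); np.savez(f"{n}.npz",**c)
    cv2.imwrite(f"pics/{n}0.png",c["frame"][:,:,::-1])
    R=cv2.Rodrigues(np.array(c["rvec"]))[0]; print(n,c["camera_matrix"],(-R.T@np.array(c["tvec"]).ravel()),R)
print(r.get_obs())
E
```

```text
pics
top [[476.73898782   0.         331.13221317]
 [  0.         476.73898782 197.34989603]
 [  0.           0.           1.        ]] [2.65687625e-01 1.24619599e-03 1.31838653e+00] [[-0.00871952 -0.99989344  0.01170839]
 [-0.98055166  0.00625387 -0.19616152]
 [ 0.19606739 -0.01319111 -0.98050169]]
side [[458.04761921   0.         324.62799753]
 [  0.         458.04761921 202.17568598]
 [  0.           0.           1.        ]] [-0.01782669  1.13883466  0.83101004] [[-0.90046127 -0.43457846  0.01763706]
 [-0.2406531   0.46404341 -0.85249621]
 [ 0.36229213 -0.77188424 -0.52243577]]
{'time_s': 0.1, 'q': array([-1.49480489e+00,  2.59256463e-01,  1.53597250e+00,  2.41566391e-05,
        1.34801142e+00, -2.02844487e-01]), 'qvel': array([ 4.71256517e-05, -1.07244062e-03, -1.37883026e-03,  6.11350528e-04,
       -1.09594349e-03, -3.49471901e-05]), 'tau': array([ 2.03414100e-03, -4.38216090e+01, -2.84639150e+01,  7.19125732e-02,
        3.62393085e-02, -4.90078446e-05]), 'position': array([ 0.15134551, -0.52818877,  0.18030871]), 'tool_rot': array([-3.14123764e+00,  1.60920391e-03, -1.29196548e+00]), 'contact_force': array([-0.97438119,  0.46129289, -0.11980963]), 'ft_torque': array([ 0.00165743,  0.00156063, -0.01410084]), 'width': 0.09306532612206993}
```

View pics/top0.png

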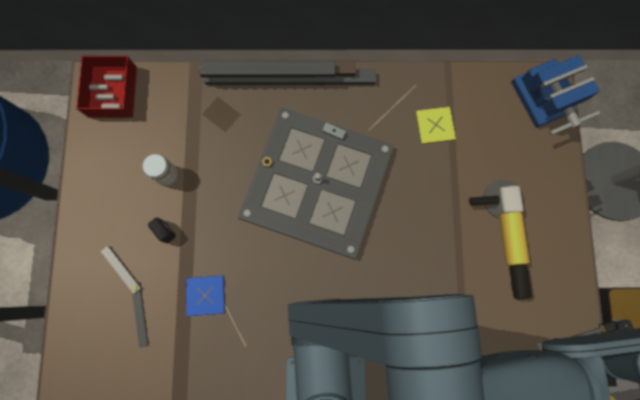

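View pics/side0.png

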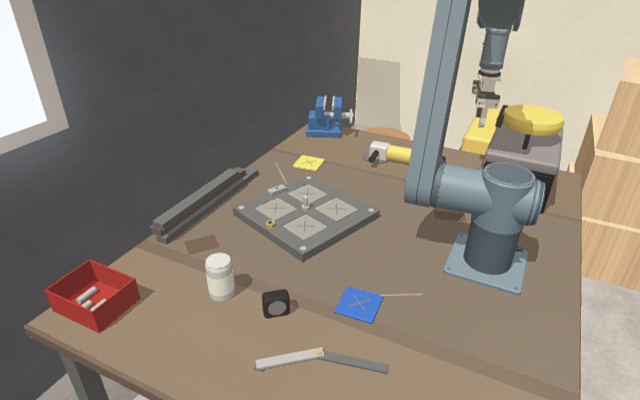

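The top view shows the bed at about (318,182), tilted, with grey covers at (302,149), (350,165), (285,195) and (333,212). Look-alikes are the yellow plate at (436,125), the blue plate at (205,295) and a brown square at (221,114); none of them is in the bed. The bolt is at (318,178), the nut at (267,161) and the magnet at (335,130).

```bash
cat > h.py <<'E'
import numpy as np,cv2
def ray(c,uv,z):
    K=c["camera_matrix"];R=cv2.Rodrigues(np.array(c["rvec"]))[0];C=-R.T@np.array(c["tvec"]).ravel()
    d=(R.T@np.linalg.inv(K)@np.c_[np.atleast_2d(uv),np.ones(len(np.atleast_2d(uv)))].T).T
    return (C+d*((z-C[2])/d[:,2])[:,None])
E
python3 - <<'E'
import numpy as np,cv2
from h import ray
c=dict(np.load("top.npz")); f=c["frame"]
g=cv2.cvtColor(f,cv2.COLOR_RGB2GRAY)
seeds=[(310,139),(358,156),(292,186),(341,203)]
print([f[v,u].tolist() for u,v in seeds],f[182,310].tolist(),f[130,370].tolist())
ims=cv2.resize(f[95:270,225:410],None,fx=4,fy=4,interpolation=cv2.INTER_CUBIC)[:,:,::-1].copy()
P=[]
for u,v in seeds:
    m=(np.abs(f.astype(int)-f[v-1:v+2,u-1:u+2].mean((0,1))).max(2)<28).astype(np.uint8)
    m=cv2.morphologyEx(m,cv2.MORPH_CLOSE,np.ones((3,3)))
    n,l,st,ce=cv2.connectedComponentsWithStats(m,connectivity=4);k=l[v,u]
    cs,_=cv2.findContours((l==k).astype(np.uint8),cv2.RETR_EXTERNAL,cv2.CHAIN_APPROX_NONE)
    h=cs[0].reshape(-1,2); w=ray(c,h,.030)
    (cx,cy),s,a=cv2.minAreaRect((w[:,:2]*1000).astype(np.float32))
    d=c["depth"][l==k]
    ys,xs=np.nonzero(l==k); 
    R=cv2.Rodrigues(c["rvec"])[0];K=c["camera_matrix"]
    pc=(np.linalg.inv(K)@np.c_[xs,ys,np.ones(len(xs))].T)*d; pw=(R.T@(pc-c["tvec"].reshape(3,1)))
    print((u,v),st[k],"ctr",cx,cy,s,a,"z",np.median(pw[2])); P.append((cx,cy))
    cv2.drawContours(ims,[((h-[225,95])*4+2).astype(int)[:,None]],-1,(0,0,255),1)
P=np.array(P);print(P.mean(0),np.diff(P,axis=0), np.degrees(np.arctan2(*(P[0]-P[2])[::-1])))
cv2.imwrite("pics/crop1.png",ims)
E
```

```text
[[133, 128, 115], [132, 126, 114], [137, 132, 119], [134, 130, 116]] [86, 86, 81] [105, 93, 77]
(310, 139) [ 280  129   44   42 1175] ctr 661.7848510742188 66.04296112060547 (98.29743957519531, 98.45683288574219) 70.50222778320312 z 0.028796789637144733
(358, 156) [ 327  145   44   42 1191] ctr 614.0451049804688 -65.47102355957031 (99.30845642089844, 96.9663314819336) 70.5067367553711 z 0.028843706850131073
(292, 186) [ 262  174   45   44 1245] ctr 529.9191284179688 113.26811218261719 (98.1546401977539, 98.15037536621094) 70.18441772460938 z 0.029216730214995868
(341, 203) [ 310  190   45   44 1283] ctr 483.5517272949219 -18.27642059326172 (98.7972412109375, 99.01849365234375) 70.35035705566406 z 0.03197500984023247
[572.32520294  23.89090729] [[ -47.73974609 -131.51398468]
 [ -84.12597656  178.73913574]
 [ -46.36740112 -131.54453278]] -19.704000129734695
```

View pics/crop1.png

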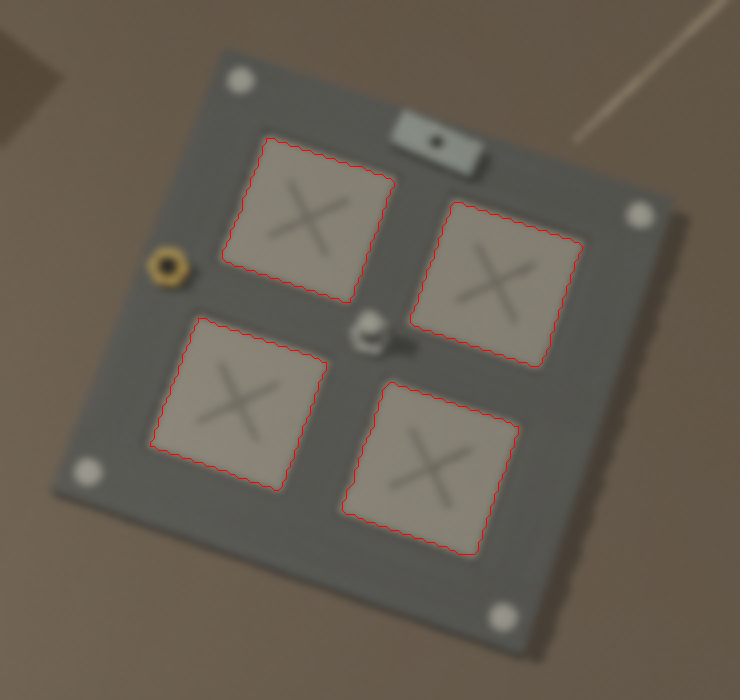

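The pockets fit the bed description: bed centre is about (0.572, 0.024), yaw about -19.6°. By depth, the cover nearest the robot, at (0.483, -0.018), stands about 3 mm proud, so I'll probe it first. I'm shutting the fingers and moving over.

Request:
servo_tool([
  {"tx": -1, "ty": -1, "jaw": 1},
  {"tx": -1, "ty": -1, "jaw": 1},
  {"tx": -1, "ty": -1, "jaw": 1},
  {"tx": -1, "ty": -1, "jaw": 1},
], grip_force=10)

```text
validation failed for argument at $.in...
```

Request:
servo_tool([
  {"tx": -1, "ty": -1, "jaw": 1},
  {"tx": -1, "ty": -1, "jaw": 1},
  {"tx": -1, "ty": -1, "jaw": 1},
  {"tx": -1, "ty": -1, "jaw": 1},
])

```text
validation failed for argument at $.in...
```

Request:
servo_tool([
  {"tx": -1, "ty": -1, "jaw": 1},
  {"tx": -1, "ty": -1, "jaw": 1},
  {"tx": -1, "ty": -1, "jaw": 1},
  {"tx": -1, "ty": -1, "jaw": 1},
])

```text
validation failed for argument at $.in...
```

Request:
servo_tool([
  {"tx": -0.51, "ty": -0.57, "wz": 0.79, "tz": 0.8, "jaw": 1},
  {"tx": -0.51, "ty": -0.57, "wz": 0.79, "tz": 0.8, "jaw": 1},
  {"tx": -0.51, "ty": -0.57, "wz": 0.79, "tz": 0.8, "jaw": 1},
  {"tx": -0.51, "ty": -0.57, "wz": 0.79, "tz": 0.8, "jaw": 1},
  {"tx": -0.51, "ty": -0.57, "wz": 0.79, "tz": 0.8, "jaw": 1},
  {"tx": -0.51, "ty": -0.57, "wz": 0.79, "tz": 0.8, "jaw": 1},
])

```text
validation failed for argument at $.in...
```

Request:
servo_tool([
  {"wx": 0, "wy": 0, "wz": 0, "tx": -1, "ty": -1, "tz": 0, "jaw": 1},
  {"wx": 0, "wy": 0, "wz": 0, "tx": -1, "ty": -1, "tz": 0, "jaw": 1},
  {"wx": 0, "wy": 0, "wz": 0, "tx": -1, "ty": -1, "tz": 0, "jaw": 1},
  {"wx": 0, "wy": 0, "wz": 0, "tx": -1, "ty": -1, "tz": 0, "jaw": 1},
], grip_force=10)

```text
time_s: 0.5
position: [0.2349, -0.3761, 0.1806]
tool_rot: [-3.141, 0.003, -1.29]
contact_force: [-0.3, -1.2, 0.1]
width: 0.0652
```

Request:
servo_tool([
  {"wx": 0, "wy": 0, "wz": 0, "tx": -1, "ty": -1, "tz": 0, "jaw": 1},
  {"wx": 0, "wy": 0, "wz": 0, "tx": -1, "ty": -1, "tz": 0, "jaw": 1},
  {"wx": 0, "wy": 0, "wz": 0, "tx": -1, "ty": -1, "tz": 0, "jaw": 1},
  {"wx": 0, "wy": 0, "wz": 0, "tx": -1, "ty": -1, "tz": 0, "jaw": 1},
])

```text
time_s: 0.9
position: [0.3168, -0.228, 0.1808]
tool_rot: [-3.141, 0.002, -1.289]
contact_force: [-0.8, 0.0, -0.1]
width: 0.0332
```

Request:
servo_tool([
  {"wx": 0, "wy": 0, "wz": 0, "tx": -1, "ty": -1, "tz": 0, "jaw": 1},
  {"wx": 0, "wy": 0, "wz": 0, "tx": -1, "ty": -1, "tz": 0, "jaw": 1},
  {"wx": 0, "wy": 0, "wz": 0, "tx": -1, "ty": -1, "tz": 0, "jaw": 1},
  {"wx": 0, "wy": 0, "wz": 0, "tx": -1, "ty": -1, "tz": 0, "jaw": 1},
])

```text
time_s: 1.3
position: [0.3992, -0.0799, 0.1809]
tool_rot: [-3.141, 0.001, -1.289]
contact_force: [-0.0, -0.8, -0.4]
width: 0.0024
```

Request:
servo_tool([
  {"wx": 0, "wy": 0, "wz": 0.79, "tx": -0.51, "ty": -0.57, "tz": 0.8, "jaw": 1},
  {"wx": 0, "wy": 0, "wz": 0.79, "tx": -0.51, "ty": -0.57, "tz": 0.8, "jaw": 1},
  {"wx": 0, "wy": 0, "wz": 0.79, "tx": -0.51, "ty": -0.57, "tz": 0.8, "jaw": 1},
  {"wx": 0, "wy": 0, "wz": 0.79, "tx": -0.51, "ty": -0.57, "tz": 0.8, "jaw": 1},
  {"wx": 0, "wy": 0, "wz": 0.79, "tx": -0.51, "ty": -0.57, "tz": 0.8, "jaw": 1},
  {"wx": 0, "wy": 0, "wz": 0.79, "tx": -0.51, "ty": -0.57, "tz": 0.8, "jaw": 1},
])

```text
time_s: 1.9
position: [0.4469, -0.0055, 0.0844]
tool_rot: [3.14, -0.0, -1.912]
contact_force: [-0.2, -0.2, 0.4]
width: 0.0004
```

Request:
servo_tool([
  {"wx": 0, "wy": 0, "wz": 0, "tx": 0, "ty": 0, "tz": 0.38, "jaw": 1},
  {"wx": 0, "wy": 0, "wz": 0, "tx": 0, "ty": 0, "tz": 0.38, "jaw": 1},
  {"wx": 0, "wy": 0, "wz": 0, "tx": 0, "ty": 0, "tz": 0.4, "jaw": 1},
  {"wx": 0, "wy": 0, "wz": 0, "tx": 0, "ty": 0, "tz": 0.41, "jaw": 1},
  {"wx": 0, "wy": 0, "wz": 0, "tx": 0, "ty": 0, "tz": 0.42, "jaw": 1},
  {"wx": 0, "wy": 0, "wz": 0, "tx": 0, "ty": 0, "tz": 0.425, "jaw": 1},
])

```text
time_s: 2.5
position: [0.4481, -0.0062, 0.035]
tool_rot: [-3.14, 0.0, -1.912]
contact_force: [0.1, -0.3, -0.7]
width: 0.0002
```

Request:
servo_tool([
  {"wx": 0, "wy": 0, "wz": 0, "tx": 0, "ty": 0, "tz": 0.008, "jaw": 1},
  {"wx": 0, "wy": 0, "wz": 0, "tx": 0, "ty": 0, "tz": 0.008, "jaw": 1},
])

```text
time_s: 2.7
position: [0.4475, -0.006, 0.0334]
tool_rot: [-3.141, 0.0, -1.912]
contact_force: [0.1, 0.3, -0.2]
width: 0.0006
```

Request:
servo_tool([
  {"wx": 0, "wy": 0, "wz": 0, "tx": 0, "ty": 0, "tz": 0.008, "jaw": 1},
  {"wx": 0, "wy": 0, "wz": 0, "tx": 0, "ty": 0, "tz": 0.008, "jaw": 1},
])

```text
time_s: 2.9
position: [0.4473, -0.0059, 0.0321]
tool_rot: [3.141, -0.0, -1.912]
contact_force: [-0.3, -0.1, -0.2]
width: 0.0009
```

Request:
servo_tool([
  {"wx": 0, "wy": 0, "wz": 0, "tx": 0, "ty": 0, "tz": 0.008, "jaw": 1},
  {"wx": 0, "wy": 0, "wz": 0, "tx": 0, "ty": 0, "tz": 0.008, "jaw": 1},
])

```text
time_s: 3.1
position: [0.4472, -0.0059, 0.031]
tool_rot: [3.141, -0.0, -1.912]
contact_force: [1.4, -0.3, -0.3]
width: 0.0
```

Request:
servo_tool([
  {"wx": 0, "wy": 0, "wz": 0, "tx": 0, "ty": 0, "tz": 0.008, "jaw": 1},
  {"wx": 0, "wy": 0, "wz": 0, "tx": 0, "ty": 0, "tz": 0.008, "jaw": 1},
])

```text
time_s: 3.3
position: [0.4472, -0.0059, 0.0301]
tool_rot: [3.141, -0.0, -1.912]
contact_force: [-0.1, -0.5, -0.4]
width: 0.0001
```

Request:
servo_tool([
  {"wx": 0, "wy": 0, "wz": 0, "tx": 0, "ty": 0, "tz": 0.008, "jaw": 1},
  {"wx": 0, "wy": 0, "wz": 0, "tx": 0, "ty": 0, "tz": 0.008, "jaw": 1},
])

```text
time_s: 3.5
position: [0.4472, -0.0059, 0.0291]
tool_rot: [3.141, -0.0, -1.912]
contact_force: [-0.3, 0.2, -0.1]
width: 0.0001
```

Run:
```python
from rig import r
import cv2,numpy as np
c=r.camera("side"); np.savez("side1.npz",**c)
f=c["frame"][:,:,::-1]
a=cv2.resize(f[165:260,225:385],None,fx=5,fy=5,interpolation=cv2.INTER_CUBIC)
cv2.imwrite("pics/s1.png",a); print(r.get_obs()["contact_force"],r.get_obs()["position"])
R=cv2.Rodrigues(c["rvec"])[0]
for p in ([.4472,-.0059,.029],[.4833,-.0184,.033]):
    q=c["camera_matrix"]@(R@np.array(p)+c["tvec"].ravel()); q=q[:2]/q[2]; print(q,(q-[225,165])*5)
```

```text
[-0.07573397 -0.04383168 -0.522512  ] [ 0.44726649 -0.00591879  0.02919182]
[344.7403748  214.81534199] [598.70187401 249.07670994]
[336.17028282 209.14466162] [555.8514141  220.72330808]
```

View pics/s1.png

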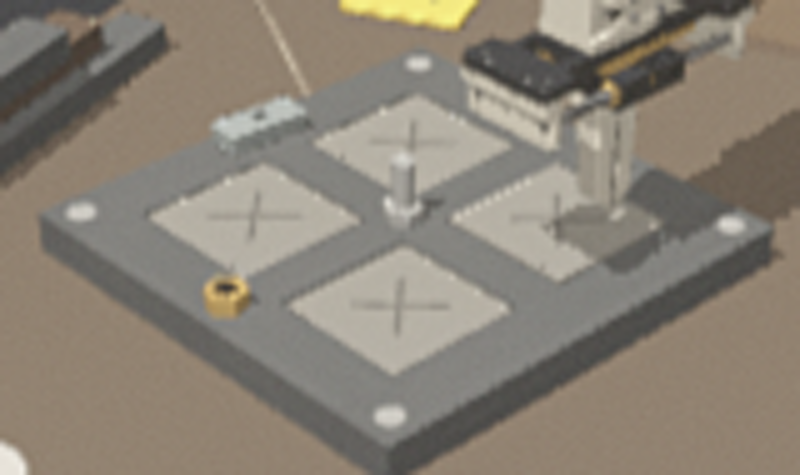

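Run:
```python
import cv2,numpy as np
c=dict(np.load("side1.npz"));R=cv2.Rodrigues(c["rvec"])[0];K=c["camera_matrix"]
for v in range(192,222,2):
    for u in (342,346,350):
        d=c["depth"][v,u]; p=R.T@(np.linalg.inv(K)@[u,v,1]*d-c["tvec"].ravel()); print((u,v),c["frame"][v,u],(p*1000).round(),end=" ")
    print()
```

```text
(342, 192) [194 187 172] [453.  11. 121.] (346, 192) [158 150 137] [444.   0. 118.] (350, 192) [159 152 138] [435. -10. 115.] 
(342, 194) [156 148 134] [455.   6. 111.] (346, 194) [158 151 138] [441.   6. 115.] (350, 194) [159 153 138] [436. -14. 105.] 
(342, 196) [153 145 131] [456.   3. 101.] (346, 196) [159 152 138] [441.   8. 108.] (350, 196) [158 151 137] [436. -16.  97.] 
(342, 198) [154 147 134] [453.   9.  98.] (346, 198) [157 150 136] [441.   6. 100.] (350, 198) [159 151 138] [436. -16.  89.] 
(342, 200) [153 146 134] [453.   9.  91.] (346, 200) [157 150 135] [442.   2.  90.] (350, 200) [163 156 142] [434. -12.  85.] 
(342, 202) [151 144 131] [453.   8.  83.] (346, 202) [158 151 138] [443.  -1.  81.] (350, 202) [143 137 125] [434. -12.  78.] 
(342, 204) [165 158 146] [454.   4.  73.] (346, 204) [159 152 138] [441.   4.  77.] (350, 204) [103 101  93] [456. -70.  32.] 
(342, 206) [137 132 122] [473. -42.  35.] (346, 206) [144 139 126] [441.   2.  68.] (350, 206) [137 133 124] [449. -53.  36.] 
(342, 208) [125 119 111] [473. -42.  27.] (346, 208) [133 129 119] [458. -41.  32.] (350, 208) [133 129 118] [447. -48.  32.] 
(342, 210) [136 131 121] [464. -23.  33.] (346, 210) [134 129 119] [453. -29.  33.] (350, 210) [134 130 120] [442. -38.  31.] 
(342, 212) [132 127 116] [460. -12.  33.] (346, 212) [136 130 119] [448. -17.  33.] (350, 212) [137 130 122] [436. -23.  33.] 
(342, 214) [130 126 116] [455.  -1.  33.] (346, 214) [137 131 123] [442.  -4.  35.] (350, 214) [101  99  93] [434. -17.  30.] 
(342, 216) [160 155 144] [449.  13.  35.] (346, 216) [107 103  97] [438.   5.  34.] (350, 216) [95 94 91] [428.  -3.  32.] 
(342, 218) [135 130 123] [445.  20.  33.] (346, 218) [116 115 111] [437.   8.  28.] (350, 218) [97 96 92] [425.   4.  29.] 
(342, 220) [130 128 125] [441.  30.  32.] (346, 220) [133 132 128] [432.  19.  29.] (350, 220) [130 130 125] [420.  15.  30.]
```

Run:
```python
import cv2,numpy as np
c=dict(np.load("side.npz"));R=cv2.Rodrigues(c["rvec"])[0];K=c["camera_matrix"]
for p in ([.1513,-.5282,.1803],[.1513,-.5282,.2203]):
    q=K@(R@np.array(p)+c["tvec"].ravel());print(q[:2]/q[2])
c1=dict(np.load("side1.npz"))
a=cv2.resize(c["frame"][60:150,440:540],None,fx=4,fy=4,interpolation=cv2.INTER_CUBIC)
b=cv2.resize(c1["frame"][130:220,300:400],None,fx=4,fy=4,interpolation=cv2.INTER_CUBIC)
cv2.imwrite("pics/cmp.png",np.hstack([a,b])[:,:,::-1])
```

```text
[476.77513734 131.74496563]
[478.87618379 121.49285088]
```

View pics/cmp.png

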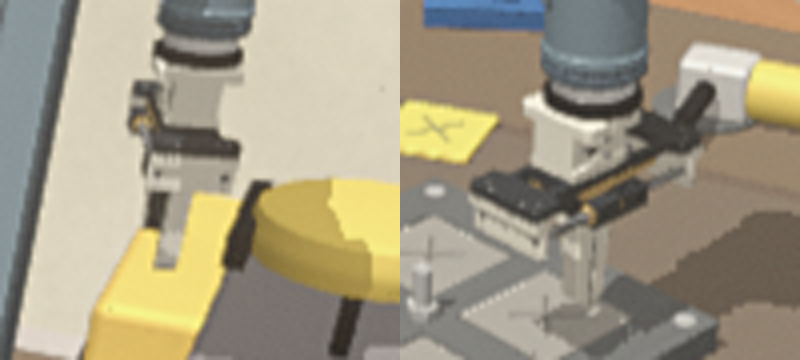

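The picture shows the visible fingertips about 6 px (roughly 19 mm) above where the TCP projects, at about (347,209) against a predicted (345,215). The start picture has the same offset. With zero contact force as well, the tips are still in the air above the cover, so I'll keep going down by force.

Request:
servo_tool([
  {"wx": 0, "wy": 0, "wz": 0, "tx": 0, "ty": 0, "tz": 0.017, "jaw": 1},
  {"wx": 0, "wy": 0, "wz": 0, "tx": 0, "ty": 0, "tz": 0.033, "jaw": 1},
  {"wx": 0, "wy": 0, "wz": 0, "tx": 0, "ty": 0, "tz": 0.033, "jaw": 1},
])

```text
time_s: 3.85
position: [0.447, -0.0059, 0.025]
tool_rot: [3.141, -0.0, -1.913]
contact_force: [-0.2, 0.0, -0.7]
width: 0.0005
```

Request:
servo_tool([
  {"wx": 0, "wy": 0, "wz": 0, "tx": 0, "ty": 0, "tz": 0.012, "jaw": 1},
  {"wx": 0, "wy": 0, "wz": 0, "tx": 0, "ty": 0, "tz": 0.025, "jaw": 1},
  {"wx": 0, "wy": 0, "wz": 0, "tx": 0, "ty": 0, "tz": 0.025, "jaw": 1},
])

```text
time_s: 4.15
position: [0.4471, -0.0059, 0.0221]
tool_rot: [3.141, -0.0, -1.912]
contact_force: [0.2, -0.1, 0.3]
width: 0.0007
```

Request:
servo_tool([
  {"wx": 0, "wy": 0, "wz": 0, "tx": 0, "ty": 0, "tz": 0.012, "jaw": 1},
  {"wx": 0, "wy": 0, "wz": 0, "tx": 0, "ty": 0, "tz": 0.025, "jaw": 1},
  {"wx": 0, "wy": 0, "wz": 0, "tx": 0, "ty": 0, "tz": 0.025, "jaw": 1},
])

```text
time_s: 4.45
position: [0.4471, -0.0059, 0.0191]
tool_rot: [3.141, -0.0, -1.912]
contact_force: [-0.7, 0.0, 0.9]
width: 0.0006
```

Request:
servo_tool([
  {"wx": 0, "wy": 0, "wz": 0, "tx": 0, "ty": 0, "tz": 0.008, "jaw": 1},
  {"wx": 0, "wy": 0, "wz": 0, "tx": 0, "ty": 0, "tz": 0.016, "jaw": 1},
  {"wx": 0, "wy": 0, "wz": 0, "tx": 0, "ty": 0, "tz": 0.016, "jaw": 1},
])

```text
time_s: 4.75
position: [0.4473, -0.0059, 0.0173]
tool_rot: [3.141, 0.0, -1.912]
contact_force: [0.7, 0.3, 0.4]
width: 0.0001
```

Request:
servo_tool([
  {"wx": 0, "wy": 0, "wz": 0, "tx": 0, "ty": 0, "tz": 0.008, "jaw": 1},
  {"wx": 0, "wy": 0, "wz": 0, "tx": 0, "ty": 0, "tz": 0.008, "jaw": 1},
])

```text
time_s: 4.95
position: [0.4473, -0.0059, 0.0163]
tool_rot: [3.141, -0.0, -1.912]
contact_force: [0.3, 0.4, 0.7]
width: 0.0005
```

Request:
servo_tool([
  {"wx": 0, "wy": 0, "wz": 0, "tx": 0, "ty": 0, "tz": 0.008, "jaw": 1},
  {"wx": 0, "wy": 0, "wz": 0, "tx": 0, "ty": 0, "tz": 0.008, "jaw": 1},
])

```text
time_s: 5.15
position: [0.4473, -0.0059, 0.0153]
tool_rot: [3.141, -0.0, -1.912]
contact_force: [-0.5, 0.6, 0.0]
width: 0.0006
```

Request:
servo_tool([
  {"wx": 0, "wy": 0, "wz": 0, "tx": 0, "ty": 0, "tz": 0.008, "jaw": 1},
  {"wx": 0, "wy": 0, "wz": 0, "tx": 0, "ty": 0, "tz": 0.008, "jaw": 1},
])

```text
time_s: 5.35
position: [0.4473, -0.0059, 0.0144]
tool_rot: [3.141, -0.0, -1.912]
contact_force: [-0.2, 0.3, -0.6]
width: 0.0005
```

Request:
servo_tool([
  {"wx": 0, "wy": 0, "wz": 0, "tx": 0, "ty": 0, "tz": 0.008, "jaw": 1},
  {"wx": 0, "wy": 0, "wz": 0, "tx": 0, "ty": 0, "tz": 0.008, "jaw": 1},
])

```text
time_s: 5.55
position: [0.4473, -0.0059, 0.0134]
tool_rot: [3.141, -0.0, -1.912]
contact_force: [-0.4, 0.4, -0.0]
width: 0.0004
```

Request:
servo_tool([
  {"wx": 0, "wy": 0, "wz": 0, "tx": 0, "ty": 0, "tz": 0.008, "jaw": 1},
  {"wx": 0, "wy": 0, "wz": 0, "tx": 0, "ty": 0, "tz": 0.008, "jaw": 1},
])

```text
time_s: 5.75
position: [0.4472, -0.0059, 0.0125]
tool_rot: [3.141, 0.0, -1.912]
contact_force: [-0.0, 1.5, -0.3]
width: 0.0005
```

Request:
servo_tool([
  {"wx": 0, "wy": 0, "wz": 0, "tx": 0, "ty": 0, "tz": 0.008, "jaw": 1},
  {"wx": 0, "wy": 0, "wz": 0, "tx": 0, "ty": 0, "tz": 0.008, "jaw": 1},
])

```text
time_s: 5.95
position: [0.4472, -0.0059, 0.0115]
tool_rot: [3.141, -0.0, -1.912]
contact_force: [0.4, 0.3, 0.5]
width: 0.0004
```

Run:
```python
from rig import r
import cv2,numpy as np
c=r.camera("side"); np.savez("side2.npz",**c)
b=cv2.resize(c["frame"][140:240,300:400],None,fx=6,fy=6,interpolation=cv2.INTER_CUBIC)
cv2.imwrite("pics/s2.png",b[:,:,::-1]); print(r.get_obs()["contact_force"],r.get_obs()["position"],r.tcp_to_grasp)
R=cv2.Rodrigues(c["rvec"])[0];q=c["camera_matrix"]@(R@r.get_obs()["position"]+c["tvec"].ravel());q=q[:2]/q[2];print(q,(q-[300,140])*6)
```

```text
[1.07622363 0.22513547 0.14157578] [ 0.44725713 -0.00593194  0.01154616] 0.0188
[344.50898146 219.33253231] [267.05388875 475.99519389]
```

View pics/s2.png

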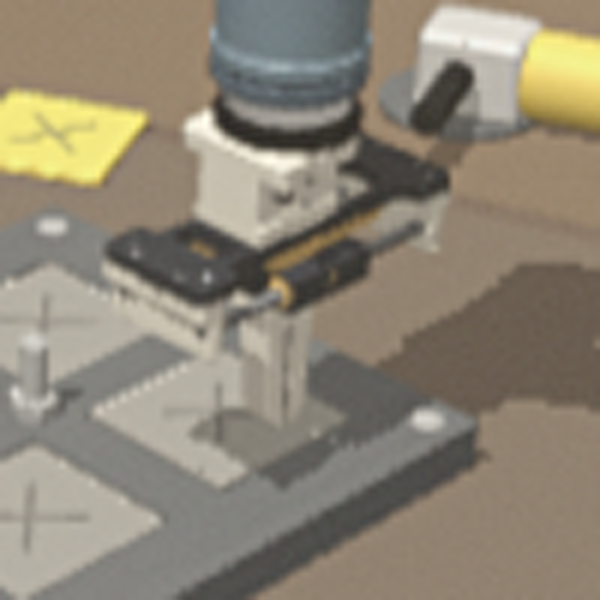

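Run:
```python
import cv2,numpy as np
for n in("side1","side2"):
    c=dict(np.load(n+".npz"));R=cv2.Rodrigues(c["rvec"])[0];K=c["camera_matrix"]
    v,u=np.mgrid[180:225,330:365]; d=c["depth"][180:225,330:365]
    P=(np.linalg.inv(K)@np.stack([u.ravel(),v.ravel(),np.ones(u.size)])*d.ravel()); W=((R.T@(P-c["tvec"].reshape(3,1))).T*1000).round()
    W=W.reshape(u.shape+(3,))
    m=(np.hypot(W[...,0]-447,W[...,1]+6)<32)&(W[...,2]>41)
    print(n)
    for i in range(45):
        if m[i].any(): print(180+i,330+np.nonzero(m[i])[0].min(),330+np.nonzero(m[i])[0].max(),W[i][m[i]].mean(0).round(), "zmin",W[i][m[i]][:,2].min())
```

```text
side1
180 342 355 [434.  17. 171.] zmin 167.0
181 340 344 [449.  24. 167.] zmin 165.0
182 340 344 [449.  23. 163.] zmin 161.0
183 340 341 [454.  22. 158.] zmin 158.0
184 339 341 [458.  19. 152.] zmin 150.0
185 339 340 [459.  19. 148.] zmin 147.0
186 345 345 [439.  23. 152.] zmin 152.0
187 343 351 [442.   4. 138.] zmin 131.0
188 341 351 [444.   1. 132.] zmin 125.0
189 340 351 [445.   3. 130.] zmin 125.0
190 340 351 [445.   4. 126.] zmin 120.0
191 340 351 [445.   3. 123.] zmin 114.0
192 340 351 [445.   2. 118.] zmin 108.0
193 340 351 [445.   2. 115.] zmin 107.0
194 340 351 [445.   1. 111.] zmin 105.0
195 341 350 [445.   2. 108.] zmin 100.0
196 341 350 [444.   2. 104.] zmin 97.0
197 341 350 [444.   3. 101.] zmin 96.0
198 341 350 [443.   4.  98.] zmin 89.0
199 341 350 [444.   2.  93.] zmin 87.0
200 341 350 [444.   2.  90.] zmin 85.0
201 341 350 [444.   1.  86.] zmin 79.0
202 341 350 [444.   1.  82.] zmin 74.0
203 341 349 [444.   4.  80.] zmin 75.0
204 342 349 [443.   3.  76.] zmin 70.0
205 344 348 [442.   1.  71.] zmin 68.0
206 346 346 [441.   2.  68.] zmin 68.0
side2
180 347 357 [427.  
[... 504 characters left out ...]
 340 351 [445.   2. 111.] zmin 105.0
195 340 351 [445.   1. 108.] zmin 101.0
196 340 351 [444.   2. 104.] zmin 97.0
197 340 350 [446.   2. 100.] zmin 95.0
198 340 350 [445.   4.  98.] zmin 92.0
199 340 350 [445.   4.  94.] zmin 88.0
200 340 350 [445.   2.  89.] zmin 82.0
201 340 350 [445.   4.  87.] zmin 79.0
202 340 350 [445.   3.  83.] zmin 76.0
203 340 350 [445.   2.  78.] zmin 71.0
204 340 350 [445.   2.  75.] zmin 69.0
205 340 350 [446.  -1.  69.] zmin 61.0
206 340 350 [445.   1.  67.] zmin 61.0
207 340 349 [446.   3.  64.] zmin 58.0
208 341 349 [444.   3.  61.] zmin 57.0
209 342 348 [444.   3.  57.] zmin 50.0
210 344 347 [442.   2.  53.] zmin 51.0
211 346 346 [441.   0.  49.] zmin 49.0
```

The depth image puts the fingertips at z ≈ 49–50 mm while the reading says 11.5 mm, so the tips are about 38 mm behind the reported TCP and the xy position agrees. I expect contact near a reading of -5 mm.

Request:
servo_tool([
  {"wx": 0, "wy": 0, "wz": 0, "tx": 0, "ty": 0, "tz": 0.03, "jaw": 1},
  {"wx": 0, "wy": 0, "wz": 0, "tx": 0, "ty": 0, "tz": 0.06, "jaw": 1},
  {"wx": 0, "wy": 0, "wz": 0, "tx": 0, "ty": 0, "tz": 0.09, "jaw": 1},
  {"wx": 0, "wy": 0, "wz": 0, "tx": 0, "ty": 0, "tz": 0.09, "jaw": 1},
])

```text
time_s: 6.4
position: [0.4467, -0.0058, 0.0002]
tool_rot: [3.14, -0.0, -1.913]
contact_force: [-0.5, 1.2, -0.3]
width: 0.0004
```

Request:
servo_tool([
  {"wx": 0, "wy": 0, "wz": 0, "tx": 0, "ty": 0, "tz": 0.008, "jaw": 1},
  {"wx": 0, "wy": 0, "wz": 0, "tx": 0, "ty": 0, "tz": 0.008, "jaw": 1},
])

```text
time_s: 6.6
position: [0.4473, -0.0059, -0.0002]
tool_rot: [3.141, -0.0, -1.912]
contact_force: [0.1, -0.7, 0.1]
width: 0.0005
```

Request:
servo_tool([
  {"wx": 0, "wy": 0, "wz": 0, "tx": 0, "ty": 0, "tz": 0.008, "jaw": 1},
  {"wx": 0, "wy": 0, "wz": 0, "tx": 0, "ty": 0, "tz": 0.008, "jaw": 1},
])

```text
time_s: 6.8
position: [0.4473, -0.0059, -0.0011]
tool_rot: [-3.142, 0.0, -1.912]
contact_force: [0.1, 0.1, 0.0]
width: 0.0005
```

Request:
servo_tool([
  {"wx": 0, "wy": 0, "wz": 0, "tx": 0, "ty": 0, "tz": 0.008, "jaw": 1},
  {"wx": 0, "wy": 0, "wz": 0, "tx": 0, "ty": 0, "tz": 0.008, "jaw": 1},
])

```text
time_s: 7.0
position: [0.4473, -0.0059, -0.0021]
tool_rot: [3.141, 0.0, -1.912]
contact_force: [0.2, -0.2, -0.3]
width: 0.0002
```

Request:
servo_tool([
  {"wx": 0, "wy": 0, "wz": 0, "tx": 0, "ty": 0, "tz": 0.008, "jaw": 1},
  {"wx": 0, "wy": 0, "wz": 0, "tx": 0, "ty": 0, "tz": 0.008, "jaw": 1},
])

```text
time_s: 7.2
position: [0.4473, -0.0059, -0.0031]
tool_rot: [3.141, 0.0, -1.912]
contact_force: [-0.0, 0.3, 0.1]
width: 0.0003
```

Request:
servo_tool([
  {"wx": 0, "wy": 0, "wz": 0, "tx": 0, "ty": 0, "tz": 0.008, "jaw": 1},
  {"wx": 0, "wy": 0, "wz": 0, "tx": 0, "ty": 0, "tz": 0.008, "jaw": 1},
])

```text
time_s: 7.4
position: [0.4472, -0.0059, -0.0041]
tool_rot: [3.141, -0.0, -1.912]
contact_force: [0.1, -0.3, -0.0]
width: 0.0005
```

Request:
servo_tool([
  {"wx": 0, "wy": 0, "wz": 0, "tx": 0, "ty": 0, "tz": 0.008, "jaw": 1},
  {"wx": 0, "wy": 0, "wz": 0, "tx": 0, "ty": 0, "tz": 0.008, "jaw": 1},
])

```text
time_s: 7.6
position: [0.4472, -0.0059, -0.005]
tool_rot: [3.141, 0.0, -1.912]
contact_force: [0.3, -0.7, 0.0]
width: 0.0006
```

Request:
servo_tool([
  {"wx": 0, "wy": 0, "wz": 0, "tx": 0, "ty": 0, "tz": 0.008, "jaw": 1},
  {"wx": 0, "wy": 0, "wz": 0, "tx": 0, "ty": 0, "tz": 0.008, "jaw": 1},
])

```text
time_s: 7.8
position: [0.4471, -0.0059, -0.006]
tool_rot: [3.141, -0.0, -1.912]
contact_force: [-0.4, -0.2, 1.4]
width: 0.0008
```

Request:
servo_tool([
  {"wx": 0, "wy": 0, "wz": 0, "tx": 0, "ty": 0, "tz": 0.008, "jaw": 1},
  {"wx": 0, "wy": 0, "wz": 0, "tx": 0, "ty": 0, "tz": 0.008, "jaw": 1},
])

```text
time_s: 8.0
position: [0.4472, -0.0059, -0.0064]
tool_rot: [3.141, -0.0, -1.912]
contact_force: [-3.1, -0.3, 8.2]
width: 0.0003
```

Contact is at a reading of about -6 mm with 8 N. Next I check whether the cover gives.

Request:
servo_tool([
  {"wx": 0, "wy": 0, "wz": 0, "tx": 0, "ty": 0, "tz": 0, "jaw": 1},
  {"wx": 0, "wy": 0, "wz": 0, "tx": 0, "ty": 0, "tz": 0, "jaw": 1},
])

```text
time_s: 8.2
position: [0.4472, -0.0059, -0.0063]
tool_rot: [-3.142, -0.0, -1.912]
contact_force: [-4.0, 1.1, 8.1]
width: 0.0002
```

Request:
servo_tool([
  {"wx": 0, "wy": 0, "wz": 0, "tx": 0, "ty": 0, "tz": 0.004, "jaw": 1},
  {"wx": 0, "wy": 0, "wz": 0, "tx": 0, "ty": 0, "tz": 0.004, "jaw": 1},
])

```text
time_s: 8.4
position: [0.4472, -0.0059, -0.0064]
tool_rot: [-3.141, -0.0, -1.912]
contact_force: [-3.4, 1.6, 11.4]
width: 0.0004
```

The force rose sharply, and the sideways -x force could come from a tilted cover. I'll check the cover's tilt from depth and with a crop.

```bash
cat > tilt.py <<'E'
import cv2,numpy as np
def tilt(c,excl=None):
    """per cover: mean height and slopes along bed axes (side/top depth), mm & rad"""
    R=cv2.Rodrigues(np.array(c["rvec"]))[0];K=c["camera_matrix"]
    v,u=np.mgrid[0:400,0:640];d=c["depth"]
    P=np.linalg.inv(K)@np.stack([u.ravel(),v.ravel(),np.ones(u.size)])*d.ravel()
    W=(R.T@(P-np.array(c["tvec"]).reshape(3,1))).T*1000
    W=W[(d.ravel()>0)&(W[:,2]>20)&(W[:,2]<42)]
    a=np.radians(-19.6);ux=np.array([np.cos(a),np.sin(a)]);uy=np.array([-ux[1],ux[0]])
    L=(W[:,:2]-[572.3,23.9])@np.c_[ux,uy]
    for sx in(-1,1):
        for sy in(-1,1):
            q=L-[70*sx,70*sy];m=(np.abs(q)<42).all(1)
            z=W[m,2];A=np.c_[np.ones(m.sum()),q[m]]
            k=np.ones(len(z),bool)
            for _ in range(3):
                s=np.linalg.lstsq(A[k],z[k],rcond=None)[0];k=np.abs(z-A@s)<4
            print((sx,sy),"n",k.sum(),"z %.1f slope %.3f %.3f se %.3f"%(*s,(z-A@s)[k].std()/25/np.sqrt(k.sum())))
E
python3 - <<'E'
from rig import r
import numpy as np,cv2
from tilt import tilt
print("before");tilt(dict(np.load("side.npz")));print("top");tilt(dict(np.load("top.npz")))
c=r.camera("side");np.savez("side3.npz",**c);print("now");tilt(c)
t=r.camera("top");np.savez("top3.npz",**t);print("now top");tilt(t)
cv2.imwrite("pics/s3.png",np.hstack([cv2.resize(x["frame"][185:235,300:366],None,fx=6,fy=6,interpolation=cv2.INTER_CUBIC) for x in (dict(np.load("side2.npz")),c)])[:,:,::-1])
E
```

```text
before
(-1, -1) n 349 z 33.5 slope 0.004 0.006 se 0.004
(-1, 1) n 420 z 30.3 slope -0.003 -0.000 se 0.003
(1, -1) n 264 z 30.6 slope 0.007 -0.005 se 0.004
(1, 1) n 342 z 30.6 slope 0.012 -0.000 se 0.003
top
(-1, -1) n 806 z 32.1 slope 0.006 -0.001 se 0.003
(-1, 1) n 817 z 29.2 slope -0.009 -0.001 se 0.003
(1, -1) n 757 z 28.9 slope -0.002 0.004 se 0.003
(1, 1) n 720 z 28.9 slope 0.002 -0.000 se 0.003
now
(-1, -1) n 245 z 33.6 slope 0.068 0.007 se 0.005
(-1, 1) n 416 z 30.3 slope 0.000 -0.006 se 0.003
(1, -1) n 250 z 30.5 slope 0.004 0.000 se 0.004
(1, 1) n 348 z 30.5 slope 0.006 -0.002 se 0.004
now top
(-1, -1) n 35 z 32.2 slope 0.086 -0.021 se 0.011
(-1, 1) n 626 z 29.2 slope 0.002 0.001 se 0.003
(1, -1) n 762 z 28.9 slope -0.005 0.002 se 0.003
(1, 1) n 726 z 28.9 slope -0.002 0.006 se 0.003
```

View pics/s3.png

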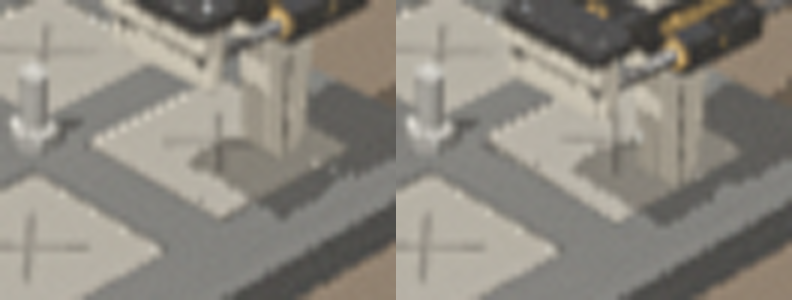

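The side view shows the fingers standing on the pressed side at crop (680,180), with the cover's near edge down. The depth fit gives a 0.068 rad slope, against about 0 before, while the other covers stayed at about 0. This cover rocks, so it is the loose one. I'm lifting off and moving to its middle.

Request:
servo_tool([
  {"wx": 0, "wy": 0, "wz": 0, "tx": 0, "ty": 0, "tz": -0.05, "jaw": 1},
  {"wx": 0, "wy": 0, "wz": 0, "tx": 0, "ty": 0, "tz": -0.15, "jaw": 1},
  {"wx": 0, "wy": 0, "wz": 0, "tx": 0, "ty": -0.16, "tz": -0.15, "jaw": 1},
  {"wx": 0, "wy": 0, "wz": 0, "tx": 0, "ty": -0.318, "tz": -0.15, "jaw": 1},
  {"wx": 0, "wy": 0, "wz": 0, "tx": 0, "ty": -0.318, "tz": -0.15, "jaw": 1},
  {"wx": 0, "wy": 0, "wz": 0, "tx": 0, "ty": -0.318, "tz": -0.15, "jaw": 1},
])

```text
time_s: 9.1
position: [0.4827, -0.0186, 0.0104]
tool_rot: [3.14, -0.0, -1.913]
contact_force: [-0.4, 0.1, 0.4]
width: 0.001
```

Run:
```python
from rig import r
import numpy as np
from tilt import tilt
c=r.camera("side");np.savez("side4.npz",**c);tilt(c);o=r.get_obs();print(o["position"],o["contact_force"])
```

```text
(-1, -1) n 316 z 33.4 slope 0.002 0.004 se 0.004
(-1, 1) n 423 z 30.4 slope 0.002 -0.003 se 0.003
(1, -1) n 249 z 30.7 slope 0.003 -0.003 se 0.004
(1, 1) n 352 z 30.7 slope 0.000 0.004 se 0.003
[ 0.48207211 -0.01835103  0.01028588] [-0.07165678  0.10722902 -0.0078925 ]
```

The cover righted itself. I'm over its middle and going down.

Request:
servo_tool([
  {"wx": 0, "wy": 0, "wz": 0, "tx": 0, "ty": 0, "tz": 0.04, "jaw": 1},
  {"wx": 0, "wy": 0, "wz": 0, "tx": 0, "ty": 0, "tz": 0.08, "jaw": 1},
  {"wx": 0, "wy": 0, "wz": 0, "tx": 0, "ty": 0, "tz": 0.1, "jaw": 1},
  {"wx": 0, "wy": 0, "wz": 0, "tx": 0, "ty": 0, "tz": 0.11, "jaw": 1},
  {"wx": 0, "wy": 0, "wz": 0, "tx": 0, "ty": 0, "tz": 0.11, "jaw": 1},
])

```text
time_s: 9.65
position: [0.483, -0.0186, -0.0028]
tool_rot: [3.141, -0.0, -1.912]
contact_force: [-0.1, 0.0, 0.2]
width: 0.0007
```

Request:
servo_tool([
  {"wx": 0, "wy": 0, "wz": 0, "tx": 0, "ty": 0, "tz": 0.008, "jaw": 1},
  {"wx": 0, "wy": 0, "wz": 0, "tx": 0, "ty": 0, "tz": 0.008, "jaw": 1},
])

```text
time_s: 9.85
position: [0.4833, -0.0187, -0.0035]
tool_rot: [-3.142, 0.0, -1.912]
contact_force: [0.5, 0.6, 0.2]
width: 0.0005
```

Request:
servo_tool([
  {"wx": 0, "wy": 0, "wz": 0, "tx": 0, "ty": 0, "tz": 0.008, "jaw": 1},
  {"wx": 0, "wy": 0, "wz": 0, "tx": 0, "ty": 0, "tz": 0.008, "jaw": 1},
])

```text
time_s: 10.05
position: [0.4835, -0.0188, -0.0043]
tool_rot: [-3.141, 0.0, -1.912]
contact_force: [0.6, 0.0, 1.8]
width: 0.0003
```

Request:
servo_tool([
  {"wx": 0, "wy": 0, "wz": 0, "tx": 0, "ty": 0, "tz": 0.008, "jaw": 1},
  {"wx": 0, "wy": 0, "wz": 0, "tx": 0, "ty": 0, "tz": 0.008, "jaw": 1},
])

```text
time_s: 10.25
position: [0.4835, -0.0188, -0.0046]
tool_rot: [-3.141, 0.0, -1.912]
contact_force: [-1.8, 1.4, 8.3]
width: 0.0006
```

Request:
servo_tool([
  {"wx": 0, "wy": 0, "wz": 0, "tx": 0, "ty": 0, "tz": 0.008, "jaw": 1},
  {"wx": 0, "wy": 0, "wz": 0, "tx": 0, "ty": 0, "tz": 0.008, "jaw": 1},
])

```text
time_s: 10.45
position: [0.4836, -0.0188, -0.0053]
tool_rot: [-3.141, 0.0, -1.912]
contact_force: [-3.0, 0.2, 11.5]
width: 0.0004
```

Request:
servo_tool([
  {"wx": 0, "wy": 0, "wz": 0, "tx": 0, "ty": 0, "tz": 0.008, "jaw": 1},
  {"wx": 0, "wy": 0, "wz": 0, "tx": 0, "ty": 0, "tz": 0.008, "jaw": 1},
])

```text
time_s: 10.65
position: [0.4836, -0.0188, -0.0062]
tool_rot: [-3.141, -0.0, -1.912]
contact_force: [-2.7, 0.5, 12.1]
width: 0.0008
```

Request:
servo_tool([
  {"wx": 0, "wy": 0, "wz": 0, "tx": 0, "ty": 0, "tz": 0.008, "jaw": 1},
  {"wx": 0, "wy": 0, "wz": 0, "tx": 0, "ty": 0, "tz": 0.008, "jaw": 1},
])

```text
time_s: 10.85
position: [0.4836, -0.0188, -0.0071]
tool_rot: [-3.141, 0.0, -1.912]
contact_force: [-3.3, 0.4, 10.9]
width: 0.0004
```

Run:
```python
from rig import r
from tilt import tilt
c=r.camera("side");tilt(c);o=r.get_obs();print(o["position"],o["contact_force"])
```

```text
(-1, -1) n 278 z 30.6 slope -0.015 0.002 se 0.004
(-1, 1) n 415 z 30.3 slope -0.001 -0.005 se 0.003
(1, -1) n 191 z 30.7 slope -0.000 0.003 se 0.005
(1, 1) n 358 z 30.5 slope 0.003 0.002 se 0.003
[ 0.4835534  -0.01879032 -0.0071226 ] [-2.66916098  0.9325745  12.13204313]
```

Nearly flush at 30.6 mm. I'll keep pressing firmly until it bottoms out.

Request:
servo_tool([
  {"wx": 0, "wy": 0, "wz": 0, "tx": 0, "ty": 0, "tz": 0.008, "jaw": 1},
  {"wx": 0, "wy": 0, "wz": 0, "tx": 0, "ty": 0, "tz": 0.008, "jaw": 1},
])

```text
time_s: 11.1
position: [0.4836, -0.0188, -0.0074]
tool_rot: [-3.141, -0.0, -1.912]
contact_force: [-5.5, 1.9, 20.2]
width: 0.0003
```

Request:
servo_tool([
  {"wx": 0, "wy": 0, "wz": 0, "tx": 0, "ty": 0, "tz": 0.008, "jaw": 1},
  {"wx": 0, "wy": 0, "wz": 0, "tx": 0, "ty": 0, "tz": 0.008, "jaw": 1},
])

```text
time_s: 11.3
position: [0.4837, -0.0188, -0.0075]
tool_rot: [-3.14, -0.0, -1.912]
contact_force: [-8.3, 1.5, 28.3]
width: 0.0008
```

It has bottomed out: 28 N with no further travel. I'm releasing straight up.

Request:
servo_tool([
  {"wx": 0, "wy": 0, "wz": 0, "tx": 0, "ty": 0, "tz": 0, "jaw": 1},
  {"wx": 0, "wy": 0, "wz": 0, "tx": 0, "ty": 0, "tz": -0.05, "jaw": 1},
  {"wx": 0, "wy": 0, "wz": 0, "tx": 0, "ty": 0, "tz": -0.3, "jaw": 1},
  {"wx": 0, "wy": 0, "wz": 0, "tx": 0, "ty": 0, "tz": -0.7, "jaw": 1},
  {"wx": 0, "wy": 0, "wz": 0, "tx": 0, "ty": 0, "tz": -1, "jaw": 1},
  {"wx": 0, "wy": 0, "wz": 0, "tx": 0, "ty": 0, "tz": -1, "jaw": 1},
])

```text
time_s: 11.9
position: [0.4872, -0.0197, 0.1148]
tool_rot: [-3.131, 0.001, -1.912]
contact_force: [0.8, -0.2, -1.0]
width: 0.0006
```

Run:
```python
from rig import r
import cv2
from tilt import tilt
c=r.camera("side");tilt(c);o=r.get_obs();print(o["time_s"],o["position"],o["contact_force"])
cv2.imwrite("pics/s5.png",cv2.resize(c["frame"][140:340,180:420],None,fx=3,fy=3,interpolation=cv2.INTER_CUBIC)[:,:,::-1])
```

```text
(-1, -1) n 356 z 30.4 slope 0.009 -0.001 se 0.003
(-1, 1) n 413 z 30.4 slope -0.007 -0.005 se 0.003
(1, -1) n 262 z 30.5 slope -0.002 0.004 se 0.004
(1, 1) n 347 z 30.6 slope -0.000 -0.006 se 0.003
11.95 [ 0.4853382  -0.01925521  0.11219333] [-0.34943461  0.64906773 -1.65898904]
```

View pics/s5.png

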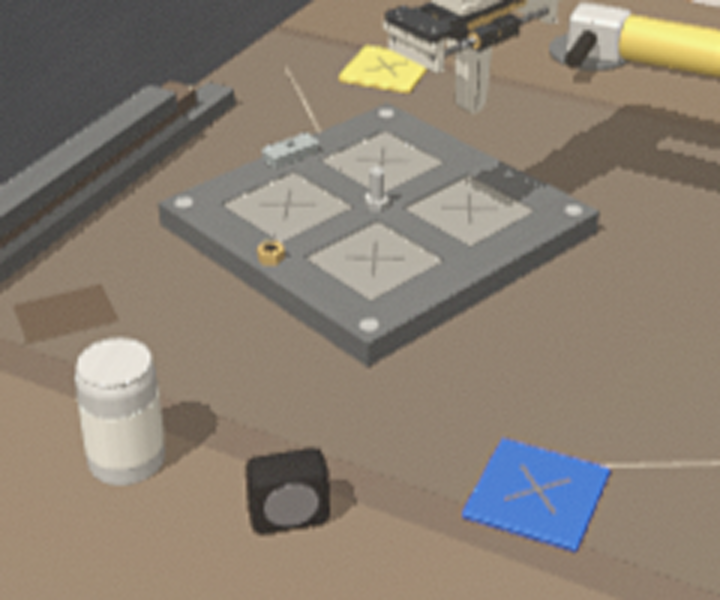

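The picture shows all four covers flush, with the pressed one at crop (470,208). The bolt (376,190), nut (270,250), magnet (292,150), tin and tape are still in place, and the fingers are clear in the air. I'm handing in.

```bash
python3 -c "
from rig import r
print(r.sign_off())"
```

```text
the job is handed in; nothing more can be done
None
```

The loose cover was the one nearest the robot, at about (0.483, -0.018). It is now pressed flush, and the job is handed in at about 12 s.

- **Finding it:** Depth already showed this cover about 3 mm proud, so I pressed it first, 38 mm from its centre at the middle of a side. It tipped 0.068 rad and righted itself when let go, so I did not press the other three.
- **Pressing it home:** I pressed on its middle. It gave way at about 12 N, under the stated 15–20 N, and bottomed out; I stopped at 28 N.
- **Last checks:** After release it measured 30.4 mm high, against 30.4–30.6 mm for the other three, with a slope under 0.01 rad. In the last picture the bolt, nut, magnet, tin and tape stood where they were, and the fingers were well clear. I compared these by eye and did not measure them. The crop shows only part of the grinder.
- **One disagreement:** The fingertips sit about 38 mm short of the reported TCP. The readings therefore went below zero at contact, and I worked down by force and depth image instead.

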